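# Find the high spot of a feed spindle on the runout stand

## Robot

A 6-joint arm with a two-finger parallel gripper is mounted at the origin on the work surface. World frame = base frame: x ahead of the robot, y to its left, z up, the work surface at z = 0. Lengths are in m, angles in rad, forces in N, time in s.
With the tool pointing down it reaches from about 0.35 to 0.85 m from the base axis. Payload 8.1 kg.
Tool frame: the origin (TCP) lies at the centre of the arm's flange, where the gripper is bolted on; the fingertips stand 186 mm ahead of it and the grasp point (between the pads) lies 167 mm ahead of it; z points along the fingers, y is the direction in which the jaws open and shut (so a half turn about z gives the same grasp; the last joint's range is limited). The gripper opens to 93 mm and grips with 3 to 60 N. Pads are 15 mm wide; open, the fingers measure 128 mm over their backs; the gripper's body (75 mm by 188 mm) begins 65 mm behind the grasp point.
Start: joints at [1.058, 0.13, 1.488, -0, 1.523, -0.085], TCP at [0.249, 0.546, 0.405] pointing down, gripper open.
Joint ranges: [-2.96, 2.96], [-0.89, 2.26], [0.02, 2.5], [-1.34, 4.48], [0, 2.73], [-2.66, 2.66]. Speed limits (rad/s): [2.39, 2.39, 2.79, 3.14, 3.14, 3.14].

## Interface

Orientations are given as a rotation vector (axis times angle).
In Python, from plant import robot, viewer, order gives the robot as it stands.
- The arm moves only by the tool apply_moves, never from a script. Its argument "deltas" is a list of rows, each a list of 3 entries, a list of its own where there are three numbers: the finger opening in mm, from 0 to 93, then the shift along the tool's x, y, z in mm, then the turn about the tool's z in rad. In form: [[grip, [dx, dy, dz], yaw], ...]. A call has 1 to 5 rows; each row shifts and turns the commanded pose from where the row before left it, along the tool's axes as they then stand; what a row does not reach is not made up. A row lasts 1/8 s, in which the tool goes at most 62.5 mm and 10.7 degrees, less where a joint would pass 70% of its speed; a pose out of reach is approached as far as the arm can. A call is refused whole if a number of a shift passes 62.5 or a number of a turn 0.188, either way. A call with a gripper value outside its range is refused whole. The fingers move at their own pace and stop on an object; "grip_force" is the grip in N (left out, the last holds). Time passes only in rows, so rows that do not move let the fingers close. It gives the time, the measured TCP pose, the force and the opening at its end, in the units of the state.
- robot.read_state(): the state, without advancing time (a new reading comes with each control period).
- viewer.read_camera(name): name is "side" or "top"; returns the picture (420x560x3 uint8, blue, green, red); there is no depth.
- viewer.get_calibration(name): a dict with "fx", "fy", "cx", "cy" (pixels), "distortion" ([k1, k2, p1, p2, k3] as OpenCV has them; the pictures are not rectified), "R" (3x3) and "t" (3): a world point X has camera coordinates R X + t. Camera axes: x right, y down, z forward; pixel columns grow to the right and rows downward; lengths in m; the calibration is good to about 2 mm. A picture is of the moment at which its call begins. get_calibration takes no time and is no camera call.
- order.close_job(): hands the job in, once; it reports no verdict.
The state is a dict: "t": time; "q": joint angles; "dq": joint speeds; "joint_torque": joint torques, N m; "tool_pos": TCP position; "orientation": TCP orientation; "force": force on the tool from outside, world axes, zero at the start; "wrist_torque": the same for the moment, N m; "opening": finger opening in m.
Only numpy, scipy, OpenCV 4.12 (cv2) and the standard library are available. Lean on these libraries where they do the work, as an engineer would, in place of code of your own. Each camera call takes 0.05 s, during which the arm holds its last target. There are 200 camera calls.

## Task

On the runout stand, gently push the red knob down to lower the sprung indicator onto the spindle's brass ring until the dial hand stands in the green sector, and let go. Then turn the spindle by its black rubber drum, without pressing hard or lifting it out of its V-blocks, until the dial hand stands at the highest reading it can reach (the ring's high spot is right under the plunger), and leave it so with the plunger resting on the ring. Never drive the plunger to the end of its travel, and leave the other things on the bench where they are.

Things in the scene. Friction and masses are not known exactly. Their poses are not given: they have to be found in the camera images.
- fixture: Runout stand, fixed: grey base 130 x 370 x 14 mm. Origin on the bench midway between its two V-blocks; y runs along the spindle, x across it (away from the robot), z up. V-blocks (76 mm high, 90 degree V) at y=-105 and +105 mm, brass ring and plunger at y=-55, black drum at y=+50, red knob at y=-125, column (22 mm thick, 210 mm high) at y=-185, all at x=0. Spindle axis 75 mm above the bench.
- press_knob (a point): Centre of the flat top of the red knob (28 mm in diameter, 20 mm high) on the indicator carriage, 26 mm clear of the dial, 35 mm clear of the column; 215 mm above the bench with the carriage fully up, and goes down with it. Push it down to lower the indicator, grip and lift it to raise it; this takes about 6 to 15 N and the carriage stays where it is left.
- carriage (a joint): How far the indicator carriage has been lowered on its column, m: 0 fully up, 0.05 fully down. It starts between 0 and 0.012. The free plunger's tip is 125 mm above the bench at 0, and first meets the ring at about 0.027 to 0.033.
- needle (a joint): Angle of the dial's red hand, rad: 0 with the plunger free, growing clockwise seen from above, 0.291 rad per mm of plunger travel, 5.24 at its end (18 mm). In the stand's frame it points 150 degrees counterclockwise from +x at 0 and along +x at 2.62. The green sector is 2.18 to 3.05. In one turn of the spindle the hand swings over about 1.75 rad (6 mm) and back, like a sine.
- dial (a point): Centre of the dial's face (60 mm in diameter, facing up, white with black marks, a green sector and a red hand) on the carriage, 36 mm below the top of the red knob.
- plunger_tip (a point): Lower end of the indicator's sprung steel plunger (ball tip 8 mm in diameter) below the dial. The spring pushes it down with 0.7 N when free and about 4 N fully in. Resting on the brass ring it is about 91.5 mm (low spot) to 97.5 mm (high spot) above the bench.
- drum (a point): Centre of the black rubber drum on the spindle, on its axis, 75 mm above the bench: 40 mm in diameter, 36 mm wide, top 95 mm above the bench, free space 40 mm to both sides across the spindle. Rub it sideways along its top with the fingertips under 4 to 10 N, or pinch it across its diameter; it turns either way without end, with slight friction, and stays where it is left.
- spindle_mid (a point): Middle of the loose steel spindle (12 mm in diameter, 250 mm long, 0.5 to 0.8 kg), on its axis, which is this frame's y axis; 75 mm above the bench while seated in the V-blocks. A brass ring 40 mm in diameter, 18 mm wide, is fixed on it 3 mm off-centre at y=-55 mm; the direction of its high spot is not known and not given by this frame.
- gift_box: Bystander: navy and cream gift box, 100 x 140 x 53 mm, origin under its centre.
- jug: Bystander: white vacuum jug with a handle, 120 mm in diameter, 215 mm high, origin under its centre.
- oil: Bystander: small yellow oil bottle, 40 mm in diameter, 100 mm high, origin under its centre.
- screwdriver: Bystander: screwdriver lying beyond the stand, origin at its underside.
- tape: Bystander: roll of brown parcel tape, 100 mm in diameter, 48 mm high, origin under its centre.
- bearing: Bystander: steel bearing ring lying on the robot's side of the stand, 40 mm in diameter, 12 mm high, origin under its centre.
- wrench: Bystander: wrench lying on the bench, origin at its underside.

How it is judged:
By the outcome, as a careful person would: the job done as asked, in the order asked, and still so for the second after the job is handed in, with the robot touching nothing.
It also fails if it takes over 72 s, if anything falls off the work surface, if the arm or the gripper's body presses on something with over 40 N, if the wrist force passes 120 N, or if a joint passes its speed limit or range.

## Working session

There is one attempt and no reset: what is moved stays moved. The work goes in short steps, Python scripts to look and compute and a tool call to move; the robot and the scene stay as the last step left them, time stands still between calls to the robot, and variables do not carry over. Pictures are saved under pics/ and viewed, about 8 in all and at most 12, crops included, and the job is handed in when it is done.

Besides the shell and the picture viewer there is one more tool, called after ">>>" in YAML: its name, and indented under it one key for each argument. apply_moves: Moves the arm, as the interface text tells. Its arguments: {"type":"object","properties":{"deltas":{"type":"array"},"grip_force":{"type":"number"}},"required":["deltas"]}

```bash
mkdir -p pics
cat > h.py <<'E'
import numpy as np,cv2
from plant import robot,viewer,order
def cal(n):
    c=viewer.get_calibration(n);K=np.array([[c['fx'],0,c['cx']],[0,c['fy'],c['cy']],[0,0,1.]])
    return K,np.array(c['distortion'],float),np.array(c['R'],float),np.array(c['t'],float).reshape(3)
def proj(n,X):
    K,D,R,t=cal(n);return cv2.projectPoints(np.atleast_2d(np.array(X,float)),cv2.Rodrigues(R)[0],t,K,D)[0][:,0]
def at_z(n,uv,z):
    K,D,R,t=cal(n);p=cv2.undistortPoints(np.array(uv,float).reshape(-1,1,2),K,D)[:,0]
    d=np.c_[p,np.ones(len(p))]@R;o=-R.T@t
    return o+d*((z-o[2])/d[:,2])[:,None]
E
python3 - <<'E'
from h import *
for n in ('side','top'):
    cv2.imwrite(f'pics/{n}0.png',viewer.read_camera(n)); K,D,R,t=cal(n);print(n,-R.T@t,R[2],K[0,0])
s=robot.read_state();print({k:np.round(v,3).tolist() for k,v in s.items()})
E
```

```text
side [0.39361608 0.6353302  0.92697991] [ 0.13895578 -0.63570625 -0.75932131] 450.57153081515565
top [ 0.39977396 -0.00658027  1.14202662] [ 0.11954007  0.00429489 -0.99282009] 423.2737379487174
{'t': 0.1, 'q': [1.058, 0.131, 1.489, -0.0, 1.523, -0.085], 'dq': [0.0, -0.001, -0.002, 0.001, 0.002, 0.0], 'joint_torque': [-0.0, -56.134, -49.309, 0.077, 0.029, -0.0], 'tool_pos': [0.249, 0.546, 0.404], 'orientation': [-0.667, -3.07, 0.002], 'force': [0.454, 0.189, -0.284], 'wrist_torque': [-0.001, -0.051, -0.028], 'opening': 0.093}
```

View pics/side0.png

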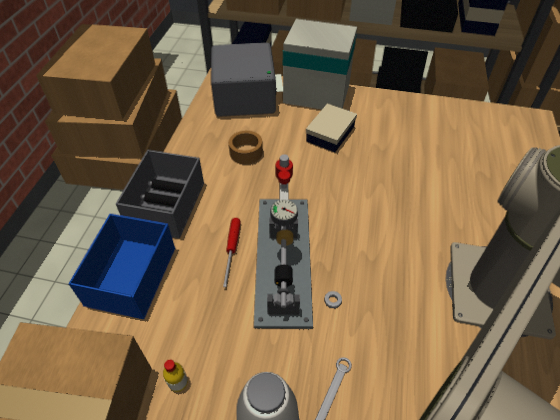

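View pics/top0.png

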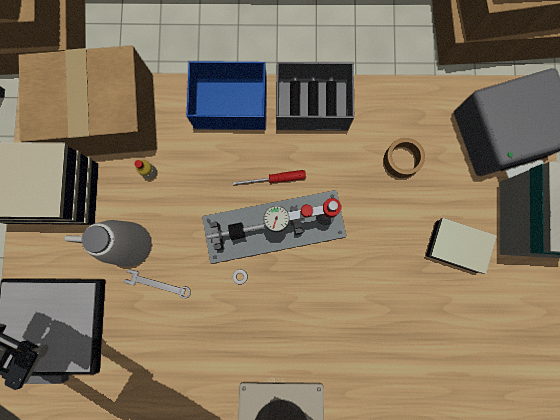

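The side view shows the stand at about (285,260). In the top view its base runs from (205,240) to (345,215), with the knob at about (307,211), dial (277,219) and drum (236,230). I'll zoom in for the corners.

Run:
```python
from h import *
im=cv2.imread('pics/top0.png')[180:275,195:355]
cv2.imwrite('pics/z0.png',cv2.resize(im,None,fx=5,fy=5,interpolation=cv2.INTER_CUBIC))
```

```text
(no output)
```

View pics/z0.png

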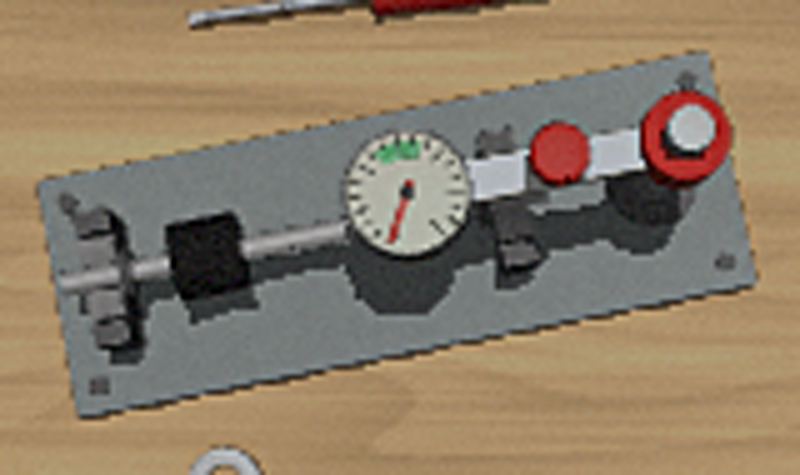

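The crop shows the base corners at (38,183), (710,52), (757,287), (80,417), the knob at (560,153), the dial hub at (407,188) and the drum at (208,257). The hand is near its zero.

Run:
```python
from h import *
f=lambda p:np.array(p)/5.+[194.9+0,179.9]
C=at_z('top',f([(38,183),(710,52),(757,287),(80,417)]),.014)[:,:2]
M=np.array([[65,185],[65,-185],[-65,-185],[-65,185]])/1000
o=C.mean(0);A=(C-o).T@M;th=np.arctan2(A[1,0]-A[0,1],A[0,0]+A[1,1])
R=np.array([[np.cos(th),-np.sin(th)],[np.sin(th),np.cos(th)]])
print('o',o,'th',th,'res',(C-o-M@R.T)*1000)
W=lambda x,y:o+R@[x,y]
print('knob pred',W(0,-.125));print('drum',W(0,.05),'dial',W(0,-.055))
for z in (.203,.215):print('knob seen',z,at_z('top',f([(560,153)]),z),'dial',at_z('top',f([(407,188)]),z-.036))
print('drum seen',at_z('top',f([(208,257)]),.09))
s=robot.read_state();print(cv2.Rodrigues(np.array(s['orientation']))[0].round(3))
np.savez('fx.npz',o=o,R=R,th=th)
```

```text
o [0.5104779  0.02209404] th 0.20200835142111254 res [[-1.15592259 -1.00036139]
 [-0.36174206  0.37651685]
 [-0.01335131  1.99199211]
 [ 1.53101596 -1.36814757]]
knob pred [ 0.53555756 -0.10036416]
drum [0.50044604 0.07107732] dial [ 0.52151295 -0.03178756]
knob seen 0.203 [[ 0.5289796  -0.05510429  0.203     ]] dial [[0.51682434 0.01395396 0.167     ]]
knob seen 0.215 [[ 0.52732846 -0.05448419  0.215     ]] dial [[0.51538376 0.01370123 0.179     ]]
drum seen [[0.49039705 0.11439958 0.09      ]]
[[-0.91   0.415 -0.001]
 [ 0.415  0.91  -0.001]
 [ 0.    -0.002 -1.   ]]
```

The knob and drum agree with the drawing once the base is shifted 45 mm, because the base isn't centred on the V-blocks. That puts the stand's origin at about (0.5014, 0.0662), with yaw 0.202 and the knob at about (0.527, -0.055). Next I rotate so tool x runs along stand y and tool y along stand x, then move over the knob.

>>> apply_moves:
  deltas:
    - [0, [0, 0, -8], 0.188]
    - [0, [0, 0, -8], 0.188]
    - [0, [0, 0, -8], 0.188]
    - [0, [0, 0, -8], 0.188]
    - [0, [0, 0, -8], 0.188]

```text
t: 0.72
tool_pos: [0.2488, 0.5458, 0.4443]
orientation: [1.989, 2.431, -0.002]
force: [0.2, 0.6, 0.9]
opening: 0.0477
```

>>> apply_moves:
  deltas:
    - [0, [-50, 12, 0], 0]
    - [0, [-54, 13, 0], 0]
    - [0, [-54, 13, 0], 0]
    - [0, [-54, 13, 0], 0]
    - [0, [-54, 13, 0], 0]

```text
t: 1.35
tool_pos: [0.3661, 0.2969, 0.4444]
orientation: [-1.981, -2.438, 0.001]
force: [1.1, 0.1, 0.6]
opening: 0.001
```

>>> apply_moves:
  deltas:
    - [0, [-54, 13, 0], 0]
    - [0, [-54, 13, 0], 0]
    - [0, [-54, 13, 0], 0]
    - [0, [-54, 13, 0], 0]
    - [0, [-54, 13, 0], 0]

```text
t: 1.98
tool_pos: [0.4849, 0.0457, 0.4445]
orientation: [-1.982, -2.437, -0.0]
force: [0.6, 0.0, 0.1]
opening: 0.0005
```

>>> apply_moves:
  deltas:
    - [0, [-54, 11, 0], 0]
    - [0, [-54, 11, 0], 0]
    - [0, [0, 0, 0], 0]
    - [0, [0, 0, 0], 0]

```text
t: 2.48
tool_pos: [0.528, -0.0537, 0.4442]
orientation: [-1.982, -2.436, 0.0]
force: [0.1, 0.5, 1.1]
opening: 0.0011
```

```bash
cat >> h.py <<'E'
th=.202;Rf=np.array([[np.cos(th),-np.sin(th)],[np.sin(th),np.cos(th)]]);o=np.array([.5104779,.02209404])+Rf@[0,.045]
def st():
    s=robot.read_state();R=cv2.Rodrigues(np.array(s['orientation']))[0];p=np.array(s['tool_pos'])
    tip=p+R[:,2]*.186
    print('t',round(s['t'],2),'tip stand mm',(np.r_[Rf.T@(tip[:2]-o),tip[2]]*1000).round(1),'yaw err',round(np.arctan2(R[1,1],R[0,1])-th,3),'F',np.round(s['force'],1),'open',round(s['opening'],3),'Rz',R[:,2].round(3))
E
python3 -c "
from h import *
st()"
```

```text
t 2.48 tip stand mm [   1.7 -122.5  258.2] yaw err 0.003 F [0.1 0.5 1.1] open 0.001 Rz [-0.001  0.001 -1.   ]
```

>>> apply_moves:
  deltas:
    - [0, [-1, -1, 20], 0]
    - [0, [0, 0, 18], 0]
    - [0, [0, 0, 2], 0]
    - [0, [0, 0, 2], 0]
    - [0, [0, 0, 0], 0]

```text
t: 3.1
tool_pos: [0.5275, -0.0548, 0.4031]
orientation: [1.981, 2.437, 0.0]
force: [-0.5, -0.7, 0.8]
opening: 0.0006
```

>>> apply_moves:
  deltas:
    - [0, [0, 0, 1], 0]
    - [0, [0, 0, 1], 0]
    - [0, [0, 0, 1], 0]
    - [0, [0, 0, 1], 0]
    - [0, [0, 0, 0], 0]

```text
t: 3.72
tool_pos: [0.5274, -0.055, 0.3996]
orientation: [1.981, 2.437, 0.001]
force: [-1.8, -0.1, 5.4]
opening: 0.0004
```

>>> apply_moves:
  deltas:
    - [0, [0, 0, 1], 0]
    - [0, [0, 0, 1], 0]
    - [0, [0, 0, 1], 0]
    - [0, [0, 0, 1], 0]
    - [0, [0, 0, 0], 0]

```text
t: 4.35
tool_pos: [0.5275, -0.0549, 0.3956]
orientation: [1.981, 2.437, 0.001]
force: [-0.7, 0.2, 3.4]
opening: 0.0004
```

>>> apply_moves:
  deltas:
    - [0, [0, 0, 1], 0]
    - [0, [0, 0, 1], 0]
    - [0, [0, 0, 1], 0]
    - [0, [0, 0, 1], 0]
    - [0, [0, 0, 0], 0]

```text
t: 4.97
tool_pos: [0.5275, -0.0549, 0.3916]
orientation: [1.981, 2.437, 0.001]
force: [-1.9, 1.1, 5.1]
opening: 0.0004
```

>>> apply_moves:
  deltas:
    - [0, [0, 0, 1], 0]
    - [0, [0, 0, 1], 0]
    - [0, [0, 0, 1], 0]
    - [0, [0, 0, 1], 0]
    - [0, [0, 0, 0], 0]

```text
t: 5.6
tool_pos: [0.5275, -0.0549, 0.3876]
orientation: [1.981, 2.437, 0.001]
force: [-1.6, 0.1, 4.9]
opening: 0.0005
```

>>> apply_moves:
  deltas:
    - [0, [0, 0, 2], 0]
    - [0, [0, 0, 2], 0]
    - [0, [0, 0, 2], 0]
    - [0, [0, 0, 2], 0]
    - [0, [0, 0, 2], 0]

```text
t: 6.22
tool_pos: [0.5275, -0.0549, 0.3777]
orientation: [1.981, 2.437, 0.001]
force: [-2.3, 0.0, 6.7]
opening: 0.0004
```

>>> apply_moves:
  deltas:
    - [0, [0, 0, 2], 0]
    - [0, [0, 0, 1], 0]
    - [0, [0, 0, 1], 0]
    - [0, [0, 0, 1], 0]
    - [0, [0, 0, 1], 0]

```text
t: 6.85
tool_pos: [0.5275, -0.0549, 0.3717]
orientation: [1.981, 2.437, 0.001]
force: [-2.5, 0.4, 5.9]
opening: 0.0003
```

>>> apply_moves:
  deltas:
    - [0, [0, 0, 1], 0]
    - [0, [0, 0, 1], 0]
    - [0, [0, 0, 1], 0]
    - [0, [0, 0, 1], 0]
    - [0, [0, 0, 0], 0]

```text
t: 7.48
tool_pos: [0.5275, -0.0549, 0.3677]
orientation: [1.981, 2.437, 0.001]
force: [-2.9, 0.1, 5.4]
opening: 0.0006
```

```bash
cat >> h.py <<'E'
def dialpic(name):
    z=lambda:None
    a=viewer.read_camera('top');b=viewer.read_camera('side')
    cv2.imwrite('pics/raw_t_%s.png'%name,a);cv2.imwrite('pics/raw_s_%s.png'%name,b)
    X=np.r_[o+Rf@[0,-.055],.145];out=[]
    for n,im in (('top',a),('side',b)):
        u,v=proj(n,X)[0].round().astype(int);print(n,u,v)
        out.append(cv2.resize(im[v-25:v+25,u-30:u+30],None,fx=6.6,fy=6.6,interpolation=cv2.INTER_CUBIC))
    cv2.imwrite(f'pics/{name}.png',np.hstack(out))
E
python3 -c "
from h import *
st();dialpic('d1')"
```

```text
t 7.47 tip stand mm [   1.3 -123.9  181.7] yaw err 0.003 F [-2.9  0.1  5.4] open 0.001 Rz [ 0.001 -0.    -1.   ]
top 277 220
side 284 218
```

View pics/d1.png

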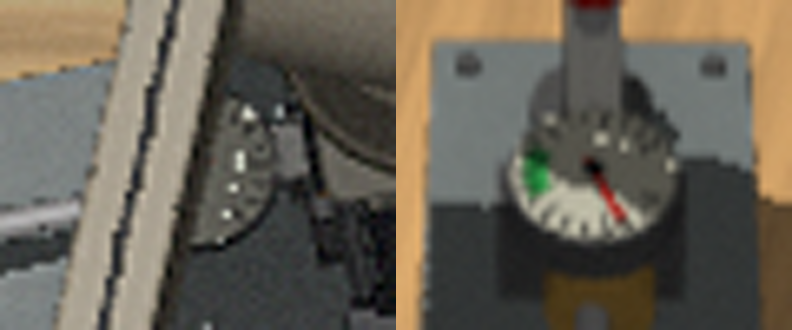

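The top view is blocked by the arm. The side view shows the dial hub at (592,165) in the crop, with the hand pointing down-right to (625,222) and the green sector on the left. I'll read the hand by back-projecting its red pixels.

```bash
cat >> h.py <<'E'
def hand(cz,im=None,n='side'):
    """needle angle from red pixels; cz = dial height m"""
    if im is None: im=viewer.read_camera(n)
    f=im.astype(float);sat=f[:,:,2]-np.maximum(f[:,:,1],f[:,:,0]);w=np.clip(sat-30,0,None)
    v,u=np.nonzero(w);P=at_z(n,np.c_[u,v]-0.,cz)[:,:2];q=(P-o)@Rf-[0,-.055];r=np.hypot(*q.T)
    k=(r<.029);q=q[k];ww=w[v,u][k]
    kk=np.hypot(*q.T)>.008
    m=(q[kk]*ww[kk,None]).sum(0)/ww[kk].sum()
    d=np.linalg.svd((q-np.average(q,axis=0,weights=ww))*np.sqrt(ww)[:,None])[2][0];d*=np.sign(d@m)
    A=lambda d:round(float((np.radians(150)-np.arctan2(d[1],d[0])+.5)%(2*np.pi)-.5),3)
    print('hand: line',A(d),'centroid',A(m),'npix',len(q),'len mm',(q@d).min().round(4)*1e3,(q@d).max().round(4)*1e3,'perp',round(float(np.average(q,axis=0,weights=ww)@[-d[1],d[0]])*1e3,1))
    return A(d)
E
python3 -c "
from h import *
hand(.146,cv2.imread('pics/raw_s_d1.png'))
hand(.172,cv2.imread('pics/side0.png'))
hand(.178,cv2.imread('pics/top0.png'),'top')"
```

```text
hand: line 0.621 centroid 0.758 npix 15 len mm 2.3 23.0 perp -2.1
hand: line -0.021 centroid -0.484 npix 20 len mm -9.5 18.3 perp 4.8
hand: line -0.025 centroid 0.182 npix 19 len mm -6.3 22.9 perp -3.0
```

>>> apply_moves:
  deltas:
    - [0, [0, 0, 1], 0]
    - [0, [0, 0, 1], 0]
    - [0, [0, 0, 1], 0]
    - [0, [0, 0, 1], 0]
    - [0, [0, 0, 1], 0]

```text
t: 8.2
tool_pos: [0.5275, -0.0549, 0.363]
orientation: [1.981, 2.437, 0.001]
force: [-3.6, 1.2, 8.2]
opening: 0.0008
```

```bash
python3 -c "
from h import *
st();hand(.141)"
```

```text
t 8.2 tip stand mm [   1.4 -124.   177. ] yaw err 0.003 F [-3.6  1.2  8.2] open 0.001 Rz [ 0.001 -0.    -1.   ]
hand: line 1.944 centroid 2.066 npix 17 len mm -2.1 24.299999999999997 perp -2.1
```

>>> apply_moves:
  deltas:
    - [0, [0, 0, 1], 0]
    - [0, [0, 0, 1], 0]
    - [0, [0, 0, 0], 0]
    - [0, [0, 0, 0], 0]

```text
t: 8.75
tool_pos: [0.5275, -0.0549, 0.3609]
orientation: [1.981, 2.437, 0.001]
force: [-2.8, 0.7, 7.5]
opening: 0.0007
```

```bash
python3 -c "
from h import *
st();hand(.139)"
```

```text
t 8.75 tip stand mm [   1.4 -123.9  174.9] yaw err 0.003 F [-2.8  0.7  7.5] open 0.001 Rz [ 0.001 -0.    -1.   ]
hand: line 2.635 centroid 2.618 npix 10 len mm 7.2 25.2 perp 0.3
```

>>> apply_moves:
  deltas:
    - [0, [0, 0, -5], 0]
    - [0, [0, 0, -20], 0]
    - [0, [0, 0, -25], 0]
    - [0, [30, 0, -10], 0]
    - [0, [50, 0, 0], 0]

```text
t: 9.43
tool_pos: [0.5114, 0.0232, 0.4226]
orientation: [1.983, 2.432, 0.003]
force: [0.8, 0.0, -0.3]
opening: 0.0003
```

>>> apply_moves:
  deltas:
    - [0, [50, 0, 0], 0]
    - [0, [44, -1, 0], 0]
    - [0, [0, 0, 0], 0]
    - [0, [0, 0, 0], 0]

```text
t: 9.93
tool_pos: [0.491, 0.1151, 0.4207]
orientation: [1.98, 2.437, 0.001]
force: [0.0, -1.3, -0.3]
opening: 0.0002
```

```bash
python3 -c "
from h import *
st();hand(.139);dialpic('d2')"
```

```text
t 9.93 tip stand mm [-2.000e-01  4.990e+01  2.347e+02] yaw err 0.004 F [ 0.  -1.3 -0.3] open 0.0 Rz [ 0.001 -0.    -1.   ]
hand: line 2.607 centroid 2.608 npix 5 len mm 16.2 25.2 perp -0.0
top 277 220
side 284 218
```

View pics/d2.png

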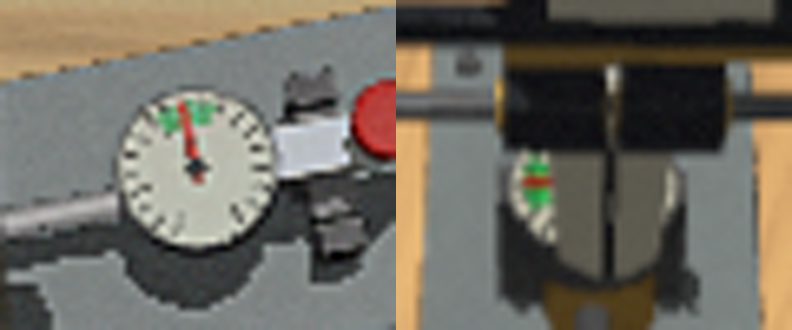

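The hand stands mid-green, at 2.61 by both views, after letting go, and the top camera now sees the dial. I'll lower onto the drum next.

>>> apply_moves:
  deltas:
    - [0, [0, 0, 50], 0]
    - [0, [0, 0, 50], 0]
    - [0, [0, 0, 30], 0]
    - [0, [0, 0, 5], 0]
    - [0, [0, 0, 0], 0]

```text
t: 10.7
tool_pos: [0.4914, 0.1148, 0.2856]
orientation: [1.983, 2.436, 0.001]
force: [0.6, -0.4, 0.2]
opening: 0.0005
```

>>> apply_moves:
  deltas:
    - [0, [0, 0, 1], 0]
    - [0, [0, 0, 1], 0]
    - [0, [0, 0, 1], 0]
    - [0, [0, 0, 0], 0]

```text
t: 11.2
tool_pos: [0.4909, 0.1153, 0.2819]
orientation: [1.982, 2.438, 0.0]
force: [-1.3, -1.2, -0.0]
opening: 0.0007
```

```bash
python3 -c "
from h import *
st();hand(.139,None,'top')"
```

```text
t 11.2 tip stand mm [-0.4 50.3 95.9] yaw err 0.004 F [-1.3 -1.2 -0. ] open 0.001 Rz [ 0.  0. -1.]
hand: line 2.581 centroid 2.473 npix 18 len mm -2.9 26.9 perp 1.8
```

>>> apply_moves:
  deltas:
    - [0, [0, 0, 0.5], 0]
    - [0, [0, 0, 0.5], 0]
    - [0, [0, 0, 0], 0]

```text
t: 11.62
tool_pos: [0.491, 0.1153, 0.2812]
orientation: [1.982, 2.437, 0.0]
force: [-1.6, 0.1, 4.7]
opening: 0.0002
```

>>> apply_moves:
  deltas:
    - [0, [0, 0, 0.4], 0]
    - [0, [0, 0, 0], 0]

```text
t: 11.88
tool_pos: [0.4911, 0.1153, 0.2811]
orientation: [1.982, 2.437, 0.001]
force: [-3.6, 0.1, 8.6]
opening: 0.0005
```

>>> apply_moves:
  deltas:
    - [0, [0, 1.5, -0.1], 0]
    - [0, [0, 1.5, 0], 0]
    - [0, [0, 1.5, 0], 0]
    - [0, [0, 1.5, 0], 0]
    - [0, [0, 0, 0], 0]

```text
t: 12.5
tool_pos: [0.4969, 0.1165, 0.2812]
orientation: [1.982, 2.437, 0.0]
force: [-3.2, -0.5, 6.9]
opening: 0.0003
```

```bash
python3 -c "
from h import *
st();hand(.139,None,'top')"
```

```text
t 12.5 tip stand mm [ 5.8 50.2 95.2] yaw err 0.004 F [-3.2 -0.5  6.9] open 0.0 Rz [ 0.  0. -1.]
hand: line 2.836 centroid 2.679 npix 20 len mm -3.2 25.8 perp 2.7
```

The hand is rising (2.58 to 2.84), so this is the right direction. I'll carry on to about x=15.

>>> apply_moves:
  deltas:
    - [0, [0, 2, 0], 0]
    - [0, [0, 2, 0], 0]
    - [0, [0, 2, 0], 0]
    - [0, [0, 2, 0], 0]
    - [0, [0, 0, 0], 0]

```text
t: 13.18
tool_pos: [0.5047, 0.1181, 0.2803]
orientation: [1.982, 2.437, 0.0]
force: [0.3, 0.3, 1.7]
opening: 0.0004
```

```bash
python3 -c "
from h import *
st();hand(.139,None,'top')"
```

```text
t 13.18 tip stand mm [13.7 50.2 94.3] yaw err 0.003 F [0.3 0.3 1.7] open 0.0 Rz [ 0.  0. -1.]
hand: line 3.1 centroid 2.928 npix 17 len mm -3.8 25.9 perp 2.7
```

>>> apply_moves:
  deltas:
    - [0, [0, 0, -2], 0]
    - [0, [0, 0, -6], 0]
    - [0, [0, -13, 0], 0]
    - [0, [0, -13, 0], 0]
    - [0, [0, 0, 0], 0]

```text
t: 13.85
tool_pos: [0.4779, 0.1126, 0.2881]
orientation: [-1.982, -2.437, 0.001]
force: [-1.0, 0.4, 0.1]
opening: 0.0002
```

>>> apply_moves:
  deltas:
    - [0, [0, 0, 5], 0]
    - [0, [0, 0, 2], 0]
    - [0, [0, 0, 0.5], 0]
    - [0, [0, 0, 0.5], 0]
    - [0, [0, 0, 0], 0]

```text
t: 14.48
tool_pos: [0.4792, 0.1128, 0.2804]
orientation: [-1.982, -2.438, 0.0]
force: [1.0, -0.0, 0.4]
opening: 0.0001
```

```bash
python3 -c "
from h import *
st();hand(.139,None,'top')"
```

```text
t 14.47 tip stand mm [-12.4  50.1  94.4] yaw err 0.003 F [ 1.  -0.   0.4] open 0.0 Rz [-0. -0. -1.]
hand: line 3.081 centroid 2.922 npix 16 len mm -3.7 23.7 perp 2.5
```

The tip ran off the apex near x=12, so I'll use strokes of ±9 mm.

>>> apply_moves:
  deltas:
    - [0, [0, 0, -3], 0]
    - [0, [0, 4, 0], 0]
    - [0, [0, 0, 1.5], 0]
    - [0, [0, 0, 0.5], 0]
    - [0, [0, 0, 0], 0]

```text
t: 15.15
tool_pos: [0.4829, 0.1136, 0.2812]
orientation: [-1.982, -2.437, 0.001]
force: [-0.6, -0.6, -0.5]
opening: 0.0003
```

>>> apply_moves:
  deltas:
    - [0, [0, 0, 0.2], 0]
    - [0, [0, 0, 0], 0]

```text
t: 15.4
tool_pos: [0.483, 0.1136, 0.2812]
orientation: [1.982, 2.438, 0.0]
force: [-0.3, 0.2, -0.5]
opening: 0.0005
```

>>> apply_moves:
  deltas:
    - [0, [0, 0, 0.4], 0]
    - [0, [0, 0, 0], 0]
    - [0, [0, 0, 0], 0]

```text
t: 15.78
tool_pos: [0.483, 0.1136, 0.2808]
orientation: [-1.982, -2.438, -0.0]
force: [-0.0, 0.9, 0.7]
opening: 0.0002
```

>>> apply_moves:
  deltas:
    - [0, [0, 0, -0.5], 0]
    - [0, [0, 2, 0], 0]
    - [0, [0, 2, 0], 0]
    - [0, [0, 0, 0.3], 0]
    - [0, [0, 0, 0], 0]

```text
t: 16.4
tool_pos: [0.4871, 0.1144, 0.2811]
orientation: [1.982, 2.437, 0.0]
force: [0.7, 0.9, 0.4]
opening: 0.0005
```

>>> apply_moves:
  deltas:
    - [0, [0, 0, 0.3], 0]
    - [0, [0, 0, 0], 0]

```text
t: 16.65
tool_pos: [0.487, 0.1145, 0.2809]
orientation: [1.982, 2.437, 0.0]
force: [-0.4, 0.0, 2.0]
opening: 0.0001
```

```bash
python3 -c "
from h import *
st();hand(.139,None,'top')"
```

```text
t 16.65 tip stand mm [-4.4 50.2 94.9] yaw err 0.004 F [-0.4  0.   2. ] open 0.0 Rz [ 0.  0. -1.]
hand: line 3.08 centroid 2.925 npix 16 len mm -3.7 23.7 perp 2.5
```

>>> apply_moves:
  deltas:
    - [0, [0, 0, 0.3], 0]
    - [0, [0, 1, 0], 0]
    - [0, [0, 1.5, 0], 0]
    - [0, [0, 1.5, 0], 0]
    - [0, [0, 0, 0], 0]

```text
t: 17.32
tool_pos: [0.4909, 0.1153, 0.2811]
orientation: [1.982, 2.438, -0.0]
force: [-3.0, -0.7, 8.9]
opening: 0.0003
```

>>> apply_moves:
  deltas:
    - [0, [0, 1.5, 0], 0]
    - [0, [0, 1.5, 0], 0]
    - [0, [0, 1.5, 0], 0]
    - [0, [0, 1.5, 0], 0]
    - [0, [0, 0, 0], 0]

```text
t: 17.95
tool_pos: [0.4968, 0.1165, 0.2811]
orientation: [1.982, 2.438, -0.0]
force: [-2.5, 0.0, 8.0]
opening: 0.0008
```

```bash
python3 -c "
from h import *
st();hand(.139,None,'top')"
```

```text
t 17.95 tip stand mm [ 5.5 50.2 95.1] yaw err 0.004 F [-2.5  0.   8. ] open 0.001 Rz [-0. -0. -1.]
hand: line 3.466 centroid 3.258 npix 17 len mm -3.7 25.0 perp 3.4
```

>>> apply_moves:
  deltas:
    - [0, [0, 1.5, 0], 0]
    - [0, [0, 1.5, 0], 0]
    - [0, [0, 0, 0], 0]

```text
t: 18.38
tool_pos: [0.4998, 0.1171, 0.2811]
orientation: [1.982, 2.437, 0.0]
force: [-2.6, -1.0, 8.0]
opening: 0.0007
```

```bash
python3 -c "
from h import *
st();hand(.139,None,'top')"
```

```text
t 18.38 tip stand mm [ 8.6 50.2 95.1] yaw err 0.004 F [-2.6 -1.   8. ] open 0.001 Rz [ 0. -0. -1.]
hand: line 3.567 centroid 3.353 npix 17 len mm -4.1000000000000005 23.0 perp 3.3
```

>>> apply_moves:
  deltas:
    - [0, [0, 0, -3], 0]
    - [0, [0, -7, 0], 0]
    - [0, [0, -7, 0], 0]
    - [0, [0, 0, 2], 0]
    - [0, [0, 0, 0.5], 0]

```text
t: 19.05
tool_pos: [0.4857, 0.1142, 0.2807]
orientation: [-1.982, -2.437, 0.001]
force: [-1.7, 0.3, 1.6]
opening: 0.0003
```

>>> apply_moves:
  deltas:
    - [0, [0, 0, 0.5], 0]
    - [0, [0, 0, 0], 0]
    - [0, [0, 0, 0], 0]

```text
t: 19.42
tool_pos: [0.4859, 0.1143, 0.2806]
orientation: [-1.982, -2.437, 0.001]
force: [-4.8, -0.9, 4.8]
opening: 0.0004
```

```bash
python3 -c "
from h import *
st();hand(.139,None,'top')"
```

```text
t 19.43 tip stand mm [-5.7 50.2 94.6] yaw err 0.004 F [-4.8 -0.9  4.8] open 0.0 Rz [-0.001 -0.    -1.   ]
hand: line 3.567 centroid 3.355 npix 17 len mm -4.1000000000000005 23.0 perp 3.3
```

>>> apply_moves:
  deltas:
    - [0, [0, 1.5, -0.3], 0]
    - [0, [0, 1.5, 0], 0]
    - [0, [0, 0, 0], 0]

```text
t: 19.85
tool_pos: [0.4891, 0.1149, 0.2811]
orientation: [1.982, 2.437, 0.0]
force: [-3.2, 0.0, 4.8]
opening: 0.0004
```

```bash
python3 -c "
from h import *
st();hand(.139,None,'top')"
```

```text
t 19.85 tip stand mm [-2.2 50.2 95.1] yaw err 0.004 F [-3.2  0.   4.8] open 0.0 Rz [ 0.  0. -1.]
hand: line 3.65 centroid 3.462 npix 18 len mm -6.1000000000000005 24.5 perp 3.0
```

>>> apply_moves:
  deltas:
    - [0, [0, 1.5, 0], 0]
    - [0, [0, 1.5, 0], 0]
    - [0, [0, 0, 0], 0]

```text
t: 20.27
tool_pos: [0.4922, 0.1155, 0.2812]
orientation: [1.982, 2.437, 0.001]
force: [-2.5, 0.3, 4.2]
opening: 0.0004
```

```bash
python3 -c "
from h import *
st();hand(.139,None,'top')"
```

```text
t 20.27 tip stand mm [ 0.9 50.2 95.2] yaw err 0.004 F [-2.5  0.3  4.2] open 0.0 Rz [ 0.001  0.    -1.   ]
hand: line 3.715 centroid 3.518 npix 16 len mm -4.6 22.700000000000003 perp 3.1
```

>>> apply_moves:
  deltas:
    - [0, [0, 1.5, 0], 0]
    - [0, [0, 1.5, 0], 0]
    - [0, [0, 0, 0], 0]

```text
t: 20.7
tool_pos: [0.4951, 0.1161, 0.2812]
orientation: [1.981, 2.437, 0.001]
force: [-2.2, -1.3, 5.2]
opening: 0.0003
```

```bash
python3 -c "
from h import *
st();hand(.139,None,'top')"
```

```text
t 20.7 tip stand mm [ 3.9 50.2 95.2] yaw err 0.004 F [-2.2 -1.3  5.2] open 0.0 Rz [ 0.001  0.    -1.   ]
hand: line 3.728 centroid 3.542 npix 17 len mm -4.6 24.6 perp 3.0
```

>>> apply_moves:
  deltas:
    - [0, [0, 1.5, 0], 0]
    - [0, [0, 1.5, 0], 0]
    - [0, [0, 0, 0], 0]

```text
t: 21.12
tool_pos: [0.498, 0.1167, 0.2812]
orientation: [1.981, 2.437, 0.001]
force: [-2.2, -0.6, 5.3]
opening: 0.0004
```

```bash
python3 -c "
from h import *
st();hand(.139,None,'top')"
```

```text
t 21.12 tip stand mm [ 6.9 50.2 95.2] yaw err 0.004 F [-2.2 -0.6  5.3] open 0.0 Rz [ 0.001  0.    -1.   ]
hand: line 3.729 centroid 3.544 npix 16 len mm -4.6 24.6 perp 2.9
```

The peak looks to be near x≈6 in this stroke. I'll regrip and go past it to confirm by symmetry.

>>> apply_moves:
  deltas:
    - [0, [0, 0, -3], 0]
    - [0, [0, -4.5, 0], 0]
    - [0, [0, -4.5, 0], 0]
    - [0, [0, 0, 2], 0]
    - [0, [0, 0, 1], 0]

```text
t: 21.8
tool_pos: [0.4889, 0.1148, 0.281]
orientation: [-1.982, -2.438, 0.0]
force: [-4.8, -0.7, 8.4]
opening: 0.0004
```

```bash
python3 -c "
from h import *
st();hand(.139,None,'top')"
```

```text
t 21.8 tip stand mm [-2.6 50.2 95. ] yaw err 0.004 F [-4.8 -0.7  8.4] open 0.0 Rz [-0. -0. -1.]
hand: line 3.728 centroid 3.541 npix 17 len mm -4.6 24.6 perp 3.0
```

>>> apply_moves:
  deltas:
    - [0, [0, 1.5, 0], 0]
    - [0, [0, 1.5, 0], 0]
    - [0, [0, 1.5, 0], 0]
    - [0, [0, 0, 0], 0]

```text
t: 22.35
tool_pos: [0.4935, 0.1158, 0.2812]
orientation: [1.982, 2.437, 0.0]
force: [-3.3, -0.6, 5.7]
opening: 0.0005
```

```bash
python3 -c "
from h import *
st();hand(.139,None,'top')"
```

```text
t 22.35 tip stand mm [ 2.2 50.2 95.2] yaw err 0.003 F [-3.3 -0.6  5.7] open 0.0 Rz [ 0.  0. -1.]
hand: line 3.722 centroid 3.532 npix 16 len mm -4.6 22.700000000000003 perp 3.0
```

>>> apply_moves:
  deltas:
    - [0, [0, 1.5, 0], 0]
    - [0, [0, 1.5, 0], 0]
    - [0, [0, 1, 0], 0]
    - [0, [0, 0, 0], 0]

```text
t: 22.9
tool_pos: [0.4973, 0.1166, 0.2812]
orientation: [-1.982, -2.438, 0.0]
force: [-2.8, -0.3, 5.5]
opening: 0.0003
```

```bash
python3 -c "
from h import *
st();hand(.139,None,'top')"
```

```text
t 22.9 tip stand mm [ 6.1 50.2 95.2] yaw err 0.004 F [-2.8 -0.3  5.5] open 0.0 Rz [-0. -0. -1.]
hand: line 3.672 centroid 3.481 npix 18 len mm -4.4 24.400000000000002 perp 3.1
```

>>> apply_moves:
  deltas:
    - [0, [0, 1.5, 0], 0]
    - [0, [0, 1.5, 0], 0]
    - [0, [0, 0, 0], 0]

```text
t: 23.32
tool_pos: [0.5003, 0.1172, 0.2811]
orientation: [1.982, 2.437, 0.0]
force: [-2.6, -0.3, 4.8]
opening: 0.0005
```

```bash
python3 -c "
from h import *
st();hand(.139,None,'top')"
```

```text
t 23.32 tip stand mm [ 9.2 50.2 95.1] yaw err 0.004 F [-2.6 -0.3  4.8] open 0.001 Rz [ 0.  0. -1.]
hand: line 3.605 centroid 3.413 npix 20 len mm -5.8999999999999995 24.6 perp 3.2
```

Stitching the strokes, the readings are symmetric about a point some 11.5 mm back. I'll rub back, checking for lag on the way.

>>> apply_moves:
  deltas:
    - [0, [0, -1.5, 0], 0]
    - [0, [0, -1.5, 0], 0]
    - [0, [0, 0, 0], 0]

```text
t: 23.75
tool_pos: [0.4975, 0.1166, 0.2812]
orientation: [1.981, 2.437, 0.002]
force: [3.3, 0.4, 4.1]
opening: 0.0005
```

```bash
python3 -c "
from h import *
st();hand(.139,None,'top')"
```

```text
t 23.75 tip stand mm [ 6.5 50.2 95.2] yaw err 0.003 F [3.3 0.4 4.1] open 0.0 Rz [ 0.001  0.    -1.   ]
hand: line 3.605 centroid 3.412 npix 20 len mm -5.8999999999999995 24.6 perp 3.2
```

>>> apply_moves:
  deltas:
    - [0, [0, -1.5, 0], 0]
    - [0, [0, -1.5, 0], 0]
    - [0, [0, -1, 0], 0]
    - [0, [0, 0, 0], 0]

```text
t: 24.3
tool_pos: [0.4934, 0.1158, 0.2812]
orientation: [1.982, 2.437, 0.001]
force: [3.1, 1.4, 7.2]
opening: 0.0005
```

```bash
python3 -c "
from h import *
st();hand(.139,None,'top')"
```

```text
t 24.3 tip stand mm [ 2.2 50.2 95.2] yaw err 0.003 F [3.1 1.4 7.2] open 0.001 Rz [ 0.001  0.    -1.   ]
hand: line 3.652 centroid 3.457 npix 19 len mm -6.2 24.400000000000002 perp 3.1
```

>>> apply_moves:
  deltas:
    - [0, [0, -1.5, 0], 0]
    - [0, [0, -1, 0], 0]
    - [0, [0, 0, 0], 0]

```text
t: 24.72
tool_pos: [0.491, 0.1153, 0.2812]
orientation: [1.981, 2.437, 0.001]
force: [3.1, 0.6, 6.7]
opening: 0.0003
```

```bash
python3 -c "
from h import *
st();hand(.139,None,'top')"
```

```text
t 24.73 tip stand mm [-0.3 50.2 95.2] yaw err 0.004 F [3.1 0.6 6.7] open 0.0 Rz [ 0.001  0.    -1.   ]
hand: line 3.687 centroid 3.493 npix 19 len mm -4.5 22.8 perp 3.1
```

>>> apply_moves:
  deltas:
    - [0, [0, 0, -3], 0]
    - [0, [0, 4.5, 0], 0]
    - [0, [0, 4.5, 0], 0]
    - [0, [0, 0, 2], 0]
    - [0, [0, 0, 1], 0]

```text
t: 25.4
tool_pos: [0.4999, 0.1171, 0.281]
orientation: [1.982, 2.437, 0.0]
force: [-2.1, 0.2, 9.0]
opening: 0.0001
```

>>> apply_moves:
  deltas:
    - [0, [0, 0, 0], 0]
    - [0, [0, -1.5, 0], 0]
    - [0, [0, -1.5, 0], 0]
    - [0, [0, -1, 0], 0]
    - [0, [0, 0, 0], 0]

```text
t: 26.02
tool_pos: [0.496, 0.1163, 0.2812]
orientation: [1.981, 2.437, 0.001]
force: [2.9, 0.8, 5.4]
opening: -0.0
```

```bash
python3 -c "
from h import *
st();hand(.139,None,'top')"
```

```text
t 26.02 tip stand mm [ 4.9 50.2 95.2] yaw err 0.003 F [2.9 0.8 5.4] open -0.0 Rz [ 0.001  0.    -1.   ]
hand: line 3.685 centroid 3.489 npix 18 len mm -4.5 22.8 perp 3.1
```

>>> apply_moves:
  deltas:
    - [0, [0, -1.5, 0], 0]
    - [0, [0, -1.5, 0], 0]
    - [0, [0, -1, 0], 0]
    - [0, [0, 0, 0], 0]

```text
t: 26.58
tool_pos: [0.492, 0.1155, 0.2811]
orientation: [1.982, 2.437, 0.001]
force: [2.8, 0.1, 6.5]
opening: 0.0008
```

```bash
python3 -c "
from h import *
st();hand(.139,None,'top')"
```

```text
t 26.57 tip stand mm [ 0.8 50.2 95.1] yaw err 0.003 F [2.8 0.1 6.5] open 0.001 Rz [ 0.001  0.    -1.   ]
hand: line 3.721 centroid 3.534 npix 16 len mm -4.6 22.700000000000003 perp 3.0
```

>>> apply_moves:
  deltas:
    - [0, [0, -1.5, 0], 0]
    - [0, [0, -1, 0], 0]
    - [0, [0, 0, 0], 0]

```text
t: 27.0
tool_pos: [0.4895, 0.115, 0.2811]
orientation: [1.982, 2.437, 0.001]
force: [3.4, 0.4, 5.9]
opening: 0.0007
```

```bash
python3 -c "
from h import *
st();hand(.139,None,'top')"
```

```text
t 27.0 tip stand mm [-1.8 50.2 95.1] yaw err 0.004 F [3.4 0.4 5.9] open 0.001 Rz [ 0.001  0.    -1.   ]
hand: line 3.73 centroid 3.544 npix 16 len mm -4.6 24.6 perp 3.0
```

The reading is now 3.73, matching the highest seen. I'll lift straight off and check.

>>> apply_moves:
  deltas:
    - [0, [0, 0, -1], 0]
    - [0, [0, 0, -4], 0]
    - [0, [0, 0, -20], 0]
    - [0, [0, 0, -50], 0]
    - [0, [0, 0, -50], 0]

```text
t: 27.68
tool_pos: [0.4886, 0.1149, 0.4058]
orientation: [-1.98, -2.436, 0.004]
force: [0.6, -0.4, 0.1]
opening: 0.0008
```

>>> apply_moves:
  deltas:
    - [0, [60, -20, -10], 0]
    - [0, [60, -20, 0], 0]
    - [0, [0, 0, 0], 0]
    - [0, [0, 0, 0], 0]
    - [0, [0, 0, 0], 0]

```text
t: 28.3
tool_pos: [0.4273, 0.2213, 0.415]
orientation: [-1.984, -2.436, 0.002]
force: [0.5, 0.0, 0.2]
opening: 0.0007
```

```bash
python3 -c "
from h import *
st();hand(.139,None,'top');hand(.139);dialpic('d3')
a=cv2.imread('pics/raw_t_d3.png');cv2.imwrite('pics/z3.png',np.vstack([cv2.resize(a[175:270,190:360],None,fx=4.6,fy=4.6,interpolation=cv2.INTER_CUBIC)]))"
```

```text
t 28.3 tip stand mm [-41.7 166.8 229. ] yaw err 0.002 F [0.5 0.  0.2] open 0.001 Rz [-0.001 -0.001 -1.   ]
hand: line 3.74 centroid 3.551 npix 17 len mm -4.6 24.6 perp 3.0
hand: line 3.761 centroid 3.674 npix 20 len mm -2.4 26.1 perp 1.5
top 277 220
side 284 218
```

View pics/d3.png

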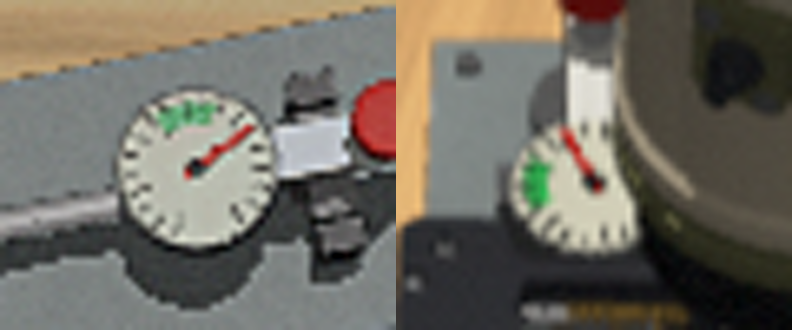

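View pics/z3.png

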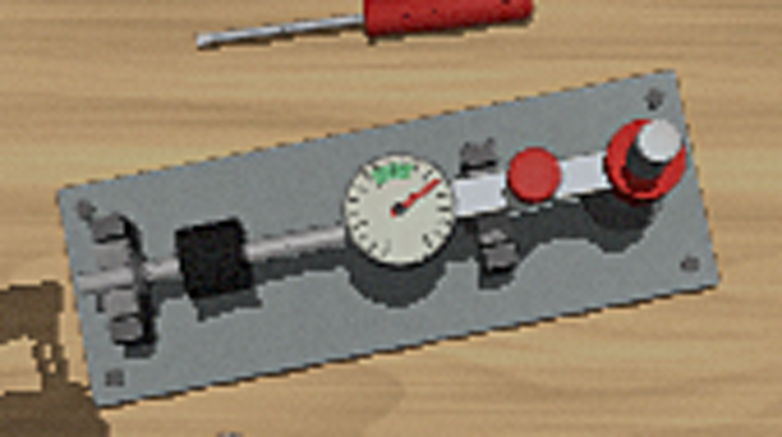

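The hand is at 3.74, the highest seen: its tip is at (250,128) in the crop, well past green. The spindle is seated, the drum is in place and the robot is clear.

```bash
python3 -c "
from h import *
print(order.close_job())"
```

```text
the job is handed in; nothing more can be done
None
```

The job is done and handed in at about 28 s.

**Lowering the indicator:** I pushed the red knob down with about 5–8 N until the hand stood mid-green, then let go. It read about 2.6 rad in both cameras before I touched the spindle.

**Turning the spindle:** I rubbed the drum along its top, mostly under 4–9 N, taking the hand over its maximum and down the far side to about 3.60. I then rubbed back to the peak. One stroke ran off the top of the drum, and the fingertip once wedged lightly against its edge (about 5 N sideways). Neither moved the spindle out of its V-blocks.

**Last checks:**
- **Hand:** after lifting off it stood at 3.74 rad (top camera) and 3.76 rad (side camera), matching the highest seen (3.73). That is well short of the 5.24 end of travel. The centroid readings were lower, 3.55 and 3.67, because of a small centre offset, so I relied on the line fit.
- **Peak position:** from the spread of the readings I estimate the high spot is within about 0.05–0.1 rad of spindle angle from directly under the plunger.
- **Scene:** the last top-camera picture showed the spindle seated and the robot clear of the stand. I saw no contact with the other things on the bench, but I did not measure their positions again.

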